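# Blow off the finishing box, then hold its lid at 45 degrees

### The arm

A 7-joint arm with a two-finger parallel gripper is mounted at the origin on the work surface. World frame = base frame: x ahead of the robot, y to its left, z up, the work surface at z = 0. Lengths are in m, angles in rad, forces in N, time in s.
With the tool pointing down it reaches from about 0.35 to 0.9 m from the base axis. Payload 8.1 kg.
Tool frame: the origin (TCP) lies at the very end of the fingers, on their centre line; the grasp point (between the pads) lies 19 mm behind it; z points along the fingers, y is the line along which they close (so a half turn about z gives the same grasp; the last joint's range is limited). The gripper opens to 85 mm and grips with 20 to 120 N. Pads are 22 mm wide; open, the fingers measure 114 mm over their backs; the gripper's body (76 mm by 85 mm) begins 54 mm behind the grasp point. The pads swing forward as they close: fully open they stand 13 mm farther back than shut.
Start: joints at [-1.255, 0.434, 0.025, 1.573, -0.012, 1.134, -0.075], TCP at [0.254, 0.571, 0.231] pointing down, gripper open.
Joint ranges: [-2.62, 2.62], [-0.44, 2.09], [-1.27, 1.32], [0.08, 2.57], [-1.32, 4.46], [0.12, 2], [-2.74, 2.74]. Speed limits (rad/s): [2.22, 2.22, 3.01, 3.01, 3.14, 3.14, 3.14].

### API

Orientations are given as a unit quaternion [x, y, z, w].
In Python, from bench import bot gives the robot as it stands. Calls block until the motion is done:
- bot.movep(position, orientation): joint-space move of the TCP to a pose.
- bot.line_to(position, rot=None, velocity=0.15): straight line of the TCP; rot=None keeps the orientation; velocity is the mean speed in m/s.
- bot.move_joints(angles): joint-space move.
- bot.command_gripper(opening, squeeze=None): finger opening in m; squeeze is the grip in N (None keeps the last); returns when the fingers have stopped.
- bot.dwell(seconds).
- bot.inverse_kinematics(position, orientation): joint angles nearest the present ones, or None.
- bot.get_image(name): name is "side" or "top"; returns the picture (400x640x3 uint8, red, green, blue); there is no depth.
- bot.camera_info(name): a dict with "K" (3x3 intrinsics, pixels), "k1" (the pictures are not rectified: a ray, as slopes to the right and down, at radius r is drawn at 1 + k1 r^2 times it, then the intrinsics apply), "R" (3x3) and "t" (3): a world point X has camera coordinates R X + t. Camera axes: x right, y down, z forward; pixel columns grow to the right and rows downward; lengths in m; the calibration is good to about 2 mm. A picture is of the moment at which its call begins. camera_info takes no time and is no camera call.
A pose or a line that the arm cannot do raises bot.PlanningError and nothing moves.
- bot.job_done(): hands the job in; it is judged then, once.
Readings, each from a call of its own:
- bot.get_time(): time.
- bot.get_qpos(): joint angles.
- bot.get_qvel(): joint speeds.
- bot.get_tau(): joint torques, N m.
- bot.get_tcp_pos(): TCP position.
- bot.get_tool_rot(): TCP orientation.
- bot.get_force(): force on the tool from outside, world axes, zero at the start.
- bot.get_ft_torque(): the same for the moment, N m.
- bot.get_grip_width(): finger opening in m.
- bot.get_gripper_force(): force on a finger pad.
Only numpy, scipy, OpenCV 4.12 (cv2) and the standard library are available. Lean on these libraries where they do the work, as an engineer would, in place of code of your own. Each camera call takes 0.05 s, during which the arm holds its last target. There are 200 camera calls.

### The job

With the finishing box's lid still shut, give it a burst of air from the clamped air gun: squeeze the red trigger fully against the grip for about a second, then let go of the gun. Then raise the clear lid by its black handle to the yellow 45-degree mark and finish holding it still there in the gripper, so that I can reach in under it; the lid falls shut if you let go. Leave everything else on the bench where it is.

Things in the scene. Friction and masses are not known exactly. Their poses are not given: they have to be found in the camera images.
- finish_box: grey open box fixed to the bench, 200 (x) x 260 (y) x 100 mm high, some rings inside; origin under its centre on the bench. Its own -x side is the front, where the lid opens; z is up. A see-only aluminium quadrant on its -y side has a yellow mark at 45 degrees
- lid_hinge (a point): middle of the lid's hinge line, at the box's rear (+x) upper edge, 104 mm above the bench; the hinge axis runs along the box's y. Axes as the box's
- lid (a joint): opening angle of the lid in rad: 0 shut and level, grows as the front edge rises, stop at 1.4; 0.785 is the yellow mark. Clear panel in an aluminium frame, 206 x 260 x 8 mm, about 0.3 to 0.7 kg with its handle; no spring, it falls shut from any angle
- handle_bar (a point): middle of the lid's handle: a round black bar 10 mm thick and 100 mm long between its two end posts, parallel to the hinge (along the box's y), standing 45 mm above the lid's mid-plane and, measured along the lid, 175 mm in front of the hinge. Moves and turns with the lid
- air_gun: blue air gun lying on its side, fixed in a clamp with a 90 mm square foot to the left of the box; origin under the clamp post on the bench, z up. The barrel (28 mm thick) lies level at 130 mm height along its y, with the thin nozzle pointing along -y at the box; the grip points along -x, level
- grip_middle (a point): centre of the fixed blue pistol grip, 130 mm above the bench: the grip is 100 mm long (along the gun's x), 24 mm thick (y), 28 mm high, with a 20 mm long brass stub beyond its end; axes as the gun's
- trigger (a joint): angle of the red trigger in rad: 0 at rest, 0.32 fully squeezed (stop). A bar 70 mm long, 8 mm thick, 20 mm high, level with the grip and lying beside it on its -y side with a 20 mm gap; hinged about a vertical axis at its barrel end. Springs back by itself; about 7 N at the pad holds it fully squeezed
- trigger_pad (a point): point on the outer (-y) face of the trigger, 46 mm from its hinge, mid-height, opposite the middle of the grip: at rest it is 40 mm from the centre of the grip along the gun's y, and the grip and trigger together are 52 mm wide (about 38 mm squeezed). The trigger's tip points along -x
- solder_block: loose black soldering block, 70 x 120 x 35 mm, in front of the box; origin under its centre; leave alone
- silver_ring: loose finger ring, 24 mm across, on the soldering block; leave alone
- flux_jar: amber jar with white cap, 56 mm across, 70 mm high, origin under its centre; leave alone
- brass_tin: brass tin, 80 mm across, 35 mm high, origin under its centre; leave alone
- hammer: hammer lying flat, 240 mm long; leave alone
- graver: graver like a small screwdriver, 150 mm long, lying flat; leave alone
- ring_mandrel: steel cone on a 70 mm round foot, 190 mm high, standing; origin under its foot; leave alone

How it is judged:
By the outcome, as a careful person would: the job done as asked, in the order asked, and still so for the second after the job is handed in, while the arm keeps its last pose, push and grip.
It also fails if it takes over 45 s, if anything falls off the work surface, if the arm or the gripper's body presses on something with over 40 N, if the wrist force passes 120 N, or if a joint passes its speed limit or range.

## Working session

There is one attempt and no reset: what is moved stays moved. The work goes in short steps, each a Python script; the robot and the scene stay as the last script left them, time stands still between calls to the robot, and variables do not carry over. Pictures are saved under pics/ and viewed, at most 10 in all, crops included, and the job is handed in when it is done.

```bash
mkdir -p pics; ls; python3 - <<'E'
from bench import bot
import cv2
for n in("side","top"):
    cv2.imwrite(f"pics/{n}0.png",bot.get_image(n)[:,:,::-1]); c=bot.camera_info(n); print(n,{k:(v.tolist() if hasattr(v,'tolist') else v) for k,v in c.items()})
print(bot.get_time(),bot.get_tool_rot(),bot.get_tcp_pos())
E
```

```text
pics
side {'K': [[386.75602305012, 0.0, 322.33847556849224], [0.0, 386.75602305012, 198.8367625204116], [0.0, 0.0, 1.0]], 'k1': 0.006629060970744211, 'R': [[0.9815225419071875, -0.19123859461989204, -0.006426480830281064], [-0.14115208464866114, -0.7009634590057587, -0.6990896352671946], [0.1291881911298032, 0.6870793469945742, -0.7150051623632648]], 't': [-0.4986481548461777, 0.1652145062820732, 1.1588344069775889]}
top {'K': [[383.8913708694862, 0.0, 320.8465302462321], [0.0, 383.8913708694862, 200.77372358533356], [0.0, 0.0, 1.0]], 'k1': -0.046210138256766224, 'R': [[0.011748492435428498, -0.9995979809747417, 0.025804056981685964], [-0.9967512369644261, -0.013763590425392727, -0.07935701095988851], [0.07968026440330442, -0.024787900472235534, -0.996512225441714]], 't': [-0.04285830679960336, 0.5050854206729599, 1.433323714810359]}
0.1 [ 2.07915842e-01  9.78146468e-01 -6.93197354e-04 -9.35769913e-05] [0.25402688 0.57056811 0.23060779]
```

View pics/side0.png

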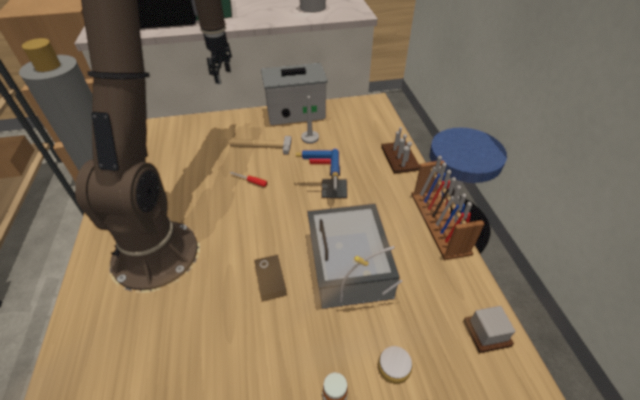

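View pics/top0.png

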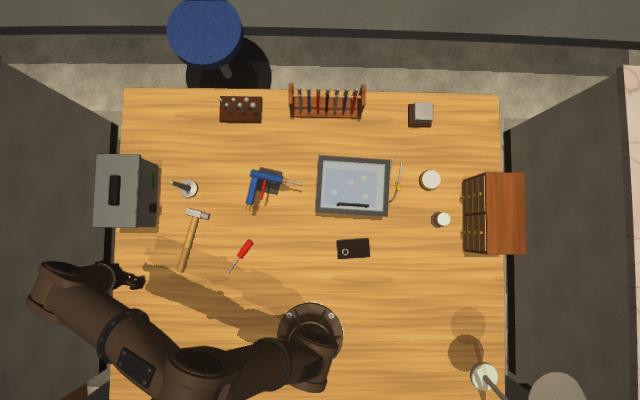

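Top view: box around (353,187), with its black handle at (352,205). The gun's grip runs from about (262,175) to (250,205), with the red trigger at (264,190). In the side view the gun is at (325,160) and the handle at (323,240). Next I'll take zoomed crops and colour masks.

```bash
cat > h.py <<'E'
import numpy as np, cv2
from bench import bot
def ray(n,uv):
    c=bot.camera_info(n);K=np.array(c["K"]);R=np.array(c["R"]);t=np.array(c["t"])
    uv=np.atleast_2d(np.asarray(uv,float))
    p=cv2.undistortPoints(uv[:,None,:],K,np.array([c["k1"],0,0,0.]))[:,0]
    d=np.c_[p,np.ones(len(p))]@R
    return -R.T@t,d
def plane(n,uv,z):
    o,d=ray(n,uv); return o+d*((z-o[2])/d[:,2])[:,None]
def proj(n,X):
    c=bot.camera_info(n);R=np.array(c["R"])
    return cv2.projectPoints(np.atleast_2d(X).astype(float),cv2.Rodrigues(R)[0],np.array(c["t"]),np.array(c["K"]),np.array([c["k1"],0,0,0.]))[0][:,0]
E
python3 - <<'E'
from h import *
T=cv2.imread("pics/top0.png");S=cv2.imread("pics/side0.png")
def masks(I):
    h=cv2.cvtColor(I,cv2.COLOR_BGR2HSV)
    b=cv2.inRange(h,(100,120,50),(125,255,255)); r=cv2.inRange(h,(0,150,60),(6,255,255))|cv2.inRange(h,(172,150,60),(180,255,255))
    return b,r
for n,I,(x0,y0,x1,y1) in(("top",T,(235,150,310,220)),("side",S,(290,140,355,200))):
    for nm,m in zip("br",masks(I)):
        q=np.zeros_like(m);q[y0:y1,x0:x1]=m[y0:y1,x0:x1]
        k,l,st,ce=cv2.connectedComponentsWithStats(q)
        for i in range(1,k):
            if st[i,4]>8:
                c=cv2.findContours((l==i).astype(np.uint8),0,2)[0][0]
                print(n,nm,st[i],ce[i].round(1),cv2.minAreaRect(c))
a=cv2.resize(T[160:222,240:400],None,fx=5,fy=5,interpolation=cv2.INTER_CUBIC)
b=cv2.resize(S[140:305,290:400],None,fx=1,fy=1)
b=cv2.resize(S[145:200,290:360],None,fx=5,fy=5,interpolation=cv2.INTER_CUBIC)
c=cv2.resize(S[200:305,300:400],None,fx=2.6,fy=2.6,interpolation=cv2.INTER_CUBIC)
o=np.zeros((590,800,3),np.uint8);o[:310,:800]=a;o[312:587,:350]=b;o[312:585,400:660]=c
cv2.imwrite("pics/z.png",o)
E
```

```text
top b [247 170  35  34 351] [259.9 182.2] ((264.1271667480469, 188.67340087890625), (31.019668579101562, 33.2244987487793), 8.746161460876465)
top r [260 180   7  19  55] [262.7 188.5] ((262.5000305175781, 189.0), (2.9104275703430176, 18.675243377685547), 14.03624439239502)
side b [303 150  35  21 267] [324.4 156.7] ((320.0, 160.0), (20.0, 34.0), 90.0)
side r [310 159  20   5  98] [319.7 161. ] ((319.5, 161.0), (4.0, 19.0), 90.0)
```

View pics/z.png

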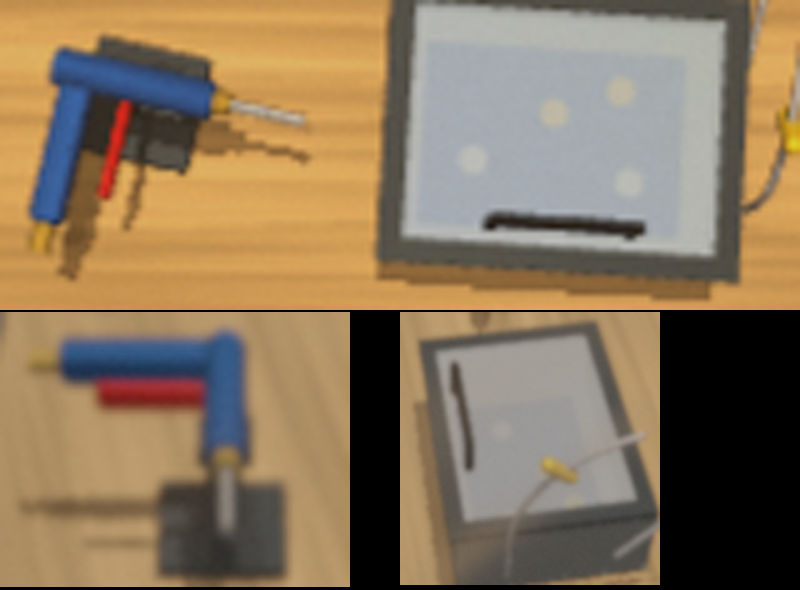

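The crops show the gun's grip in top view from (254,177) to (249,204), the trigger from (265,180) to (260,199), and the handle ends at (337.4,204) and (368.6,206). I'll turn these into positions and compare the two views.

```bash
python3 - <<'E'
from h import *
t=lambda *p:[(240+x/5-.4,160+y/5-.4) for x,y in p]
s1=lambda *p:[(290+x/5-.4,145+(y-312)/5-.4) for x,y in p]
s2=lambda *p:[(300+(x-400)/2.6-.3,200+(y-312)/2.6-.3) for x,y in p]
def tri(a,b):
    o1,d1=ray("top",a);o2,d2=ray("side",b);d1=d1[0];d2=d2[0]
    A=np.c_[d1,-d2];x=np.linalg.lstsq(A,o2-o1,rcond=None)[0]
    p,q=o1+d1*x[0],o2+d2*x[1];return (p+q)/2,np.linalg.norm(p-q)
np.set_printoptions(precision=4,suppress=True)
H=plane("top",t((490,223),(641,231)),.151);print("handle top",H,H.mean(0),np.linalg.norm(H[0]-H[1]),np.arctan2(*(H[1]-H[0])[:2]))
Hs=plane("side",s2((456,367),(469,466)),.151);print("handle side",Hs,Hs.mean(0))
# lid corners in top (outer dark frame)
C=plane("top",t((390,0),(748,5),(740,282),(378,262)),.104);print("box",C)
G=plane("top",t((72,85),(45,220),(38,250)),.144);print("grip",G,np.linalg.norm(G[0]-G[1]))
g=G[1]-G[0];print("grip dir yaw(-x)",np.arctan2(g[1],g[0]))
B=plane("top",t((58,68),(212,99),(303,121)),.144);b=B[1]-B[0];print("barrel",B,np.arctan2(b[0],-b[1]), np.arctan2((B[2]-B[0])[0],-(B[2]-B[0])[1]))
R=plane("top",t((124,101),(105,196)),.140);print("trig",R,np.linalg.norm(R[0]-R[1]))
Gs=plane("side",s1((62,359),(30,359),(205,359)),.137);print("grip side",Gs)
for n,a,b in(("handleL",(490,223),(456,367)),("handleR",(641,231),(469,466))):print(n,tri(t(a),s2(b)))
print("gripend",tri(t((45,220)),s1((62,357))),"nozzle",tri(t((303,121)),s1((227,528))))
F=plane("top",t((103,38),(211,62),(185,172)),.0+.01);print("foot",F)
E
```

```text
handle top [[ 0.4841 -0.0911  0.151 ]
 [ 0.48   -0.1957  0.151 ]] [ 0.482  -0.1434  0.151 ] 0.1046889237967947 -3.1021200317125914
handle side [[ 0.4869 -0.0979  0.151 ]
 [ 0.4754 -0.2232  0.151 ]] [ 0.4812 -0.1605  0.151 ]
box [[ 0.6475 -0.0209  0.104 ]
 [ 0.6484 -0.2804  0.104 ]
 [ 0.4476 -0.274   0.104 ]
 [ 0.4586 -0.0147  0.104 ]]
grip [[0.5767 0.1998 0.144 ]
 [0.4825 0.216  0.144 ]
 [0.4617 0.2203 0.144 ]] 0.09559798663350476
grip dir yaw(-x) 2.9716033861381663
barrel [[0.5885 0.2098 0.144 ]
 [0.5683 0.1025 0.144 ]
 [0.5539 0.0391 0.144 ]] -0.1856156775430532 -0.20001953401799108
trig [[0.5666 0.164  0.14  ]
 [0.5    0.1756 0.14  ]] 0.0675466060364714
grip side [[0.4822 0.2118 0.137 ]
 [0.4616 0.2159 0.137 ]
 [0.5741 0.1931 0.137 ]]
handleL (array([ 0.4863, -0.0917,  0.1438]), np.float64(0.0034017497930964335))
handleR (array([ 0.4811, -0.2004,  0.1184]), np.float64(0.002182110578484482))
gripend (array([0.4831, 0.2176, 0.1339]), np.float64(0.00019329430418393813)) nozzle (array([0.5554, 0.0394, 0.1321]), np.float64(4.0954378687258907e-05))
foot [[0.6323 0.1973 0.01  ]
 [0.6149 0.1142 0.01  ]
 [0.53   0.1323 0.01  ]]
```

```bash
cat >> h.py <<'E'
yaw=-0.18; gx=np.array([np.cos(yaw),np.sin(yaw),0]); gy=np.array([-np.sin(yaw),np.cos(yaw),0])
GRIP=np.array([.532,.205,.13])
def qd(a): return np.array([np.sin(-a/2),np.cos(a/2),0,0]) # tool down, tool y = world y turned by a
QG=qd(yaw)
by=-0.04; bx=np.array([np.cos(by),np.sin(by),0]); BAR=np.array([.482,-.1434,.149]); HINGE=BAR+.175*bx; HINGE[2]=.104
PH=np.arctan2(.045,.175); RL=np.hypot(.045,.175)
def bar(th): return HINGE-RL*np.cos(PH+th)*bx+np.array([0,0,RL*np.sin(PH+th)])
E
python3 - <<'E'
from h import *
np.set_printoptions(precision=3,suppress=True)
for s in(1,-1):
    Q=qd(by+s*np.pi/2)
    for th in(0,.785):
        p=bar(th)-[0,0,.019];print(s,p,bot.inverse_kinematics(p,Q),bot.inverse_kinematics(p+[0,0,.1],Q))
P=GRIP-.010*gy; print(bot.inverse_kinematics(P-[0,0,.02],QG))
bot.line_to([.254,.571,.30]);bot.movep(P+[0,0,.07],QG);print(bot.get_time(),bot.get_tcp_pos(),bot.get_tool_rot(),bot.get_force(),bot.get_grip_width())
S=bot.get_image("side")[:,:,::-1];T=bot.get_image("top")[:,:,::-1]
a=cv2.resize(S[100:210,270:370],None,fx=4,fy=4,interpolation=2);b=cv2.resize(T[150:260,220:320],None,fx=4,fy=4,interpolation=2)
cv2.imwrite("pics/g1.png",np.hstack([a,b]))
E
```

```text
1 [ 0.482 -0.143  0.13 ] [-0.603  0.593  1.159  2.046 -0.678  0.954 -2.263] [-0.674  0.396  1.172  1.924 -0.412  1.093 -2.514]
1 [ 0.565 -0.147  0.241] [-0.576  0.565  1.159  1.721 -0.549  1.225 -2.46 ] [-0.588  0.461  1.161  1.56  -0.427  1.402 -2.574]
-1 [ 0.482 -0.143  0.13 ] [-0.472  0.471  0.903  2.038 -0.49   0.86   0.67 ] [-0.521  0.304  0.909  1.916 -0.275  1.052  0.464]
-1 [ 0.565 -0.147  0.241] [-0.403  0.436  0.817  1.71  -0.345  1.146  0.471] [-0.456  0.372  0.895  1.552 -0.294  1.359  0.427]
[-0.535  0.468  0.12   1.868 -0.075  0.81   1.015]
2.45 [0.53  0.197 0.2  ] [ 0.089  0.996  0.    -0.   ] [-0.127  0.388  0.127] 0.08531287015293414
```

View pics/g1.png

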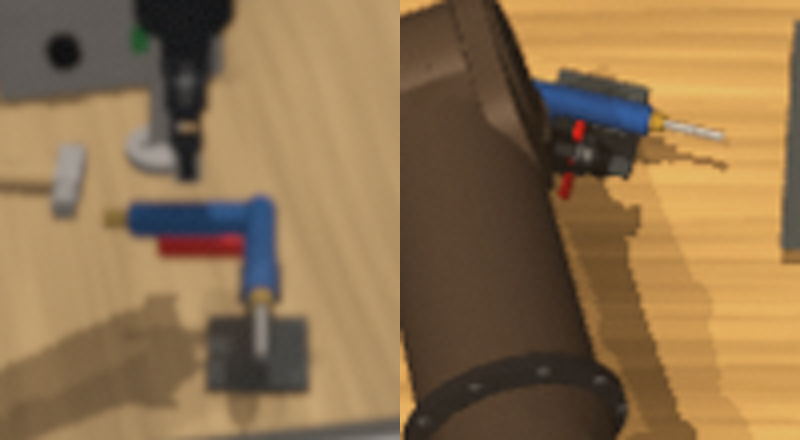

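The side view shows the open gripper just above the grip, with a finger tip near (317,144). The top view shows the -y finger at about (266,189) over the trigger. I'll check this against the projected finger and gun points before going down.

```bash
python3 - <<'E'
from h import *
P=bot.get_tcp_pos()
for d in(-43,-50,-57,43,57):
    X=P+d/1000*gy+[0,0,.013]; print(d,proj("top",X),proj("side",X))
pad=GRIP-.036*gy+[0,0,.01]
print("trig ends",proj("top",[pad+.046*gx,pad-.024*gx]),"grip end",proj("side",GRIP-.05*gx+[0,0,.01]),"barrel end/nozzle base", proj("top",GRIP+.064*gx+[0,0,.014]))
E
```

```text
-43 [[264.3599409  190.27023414]] [[316.7851807  144.55259798]]
-50 [[266.45170601 190.67947531]] [[316.79072644 145.97425876]]
-57 [[268.54370314 191.08876028]] [[316.79631749 147.40778218]]
43 [[238.68711985 185.24737327]] [[316.72054017 127.9999051 ]]
57 [[234.51370393 184.43082608]] [[316.71059276 125.45558068]]
trig ends [[265.18672514 178.60336411]
 [261.0972768  198.25584833]] grip end [[302.03114522 152.84587838]] barrel end/nozzle base [[255.94722166 171.42195067]]
```

Predictions agree with the pictures to about 1 px (~3 mm). Now squeezing.

```bash
python3 - <<'E'
from h import *
np.set_printoptions(precision=3,suppress=True)
A=GRIP-.012*gy;A[2]=.109
bot.line_to(A);print(bot.get_force())
B=GRIP-.007*gy;B[2]=.109
bot.line_to(B,velocity=.05);print(bot.get_force())
t0=bot.get_time();bot.command_gripper(.02,30);t1=bot.get_time()
print(t0,t1,bot.get_grip_width(),bot.get_gripper_force(),bot.get_force(),bot.get_tcp_pos()-B)
S=bot.get_image("side")[:,:,::-1]
cv2.imwrite("pics/g2.png",cv2.resize(S[100:210,260:380],None,fx=4,fy=4,interpolation=2))
E
```

```text
[-0.531 -0.111  0.412]
[0.09  0.182 0.226]
3.5583 4.0417 0.040132421615957356 33.20636875927448 [-1.922  3.125  8.617] [0.    0.001 0.001]
```

View pics/g2.png

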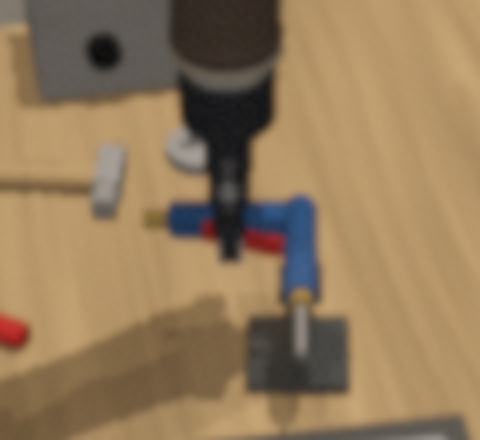

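The picture shows the trigger swung in against the grip: its tip is tucked beside the blue grip at about (312,157). Pad force is 33 N at 40 mm, and the tilted bar against the 22 mm pad explains the extra 2 mm. I'll hold for the rest of the second, release, and move over the lid handle.

```bash
python3 - <<'E'
from h import *
np.set_printoptions(precision=3,suppress=True)
bot.dwell(.9);print(bot.get_time(),bot.get_grip_width(),bot.get_gripper_force())
bot.command_gripper(.085)
print(bot.get_time(),bot.get_force())
A=GRIP-.012*gy;A[2]=.109
bot.line_to(A,velocity=.05);A[2]=.30;bot.line_to(A)
Q=qd(by-np.pi/2)
bot.movep(bar(0)+[0,0,.08],Q)
print(bot.get_time(),bot.get_tcp_pos(),bot.get_tool_rot(),Q,bot.get_qpos(),bot.get_force())
S=bot.get_image("side")[:,:,::-1];T=bot.get_image("top")[:,:,::-1]
a=cv2.resize(S[140:310,270:410],None,fx=3,fy=3,interpolation=2);b=cv2.resize(T[140:310,290:410],None,fx=3,fy=3,interpolation=2)
cv2.imwrite("pics/l1.png",np.hstack([a,b]))
print(proj("side",[bar(0)+[0,.04,0],bar(0)-[0,.04,0],bar(0)]))
E
```

```text
4.9917 0.040441441228807065 33.205282017588615
5.5 [-0.308 -0.092 -0.661]
8.4833 [ 0.483 -0.142  0.229] [ 0.72   0.694  0.    -0.   ] [0.721 0.693 0.    0.   ] [-0.326  0.258  0.633  1.905 -0.178  1.034  0.347] [ 0.069  0.014 -0.442]
[[319.841 223.111]
 [325.688 246.404]
 [322.686 234.442]]
```

View pics/l1.png

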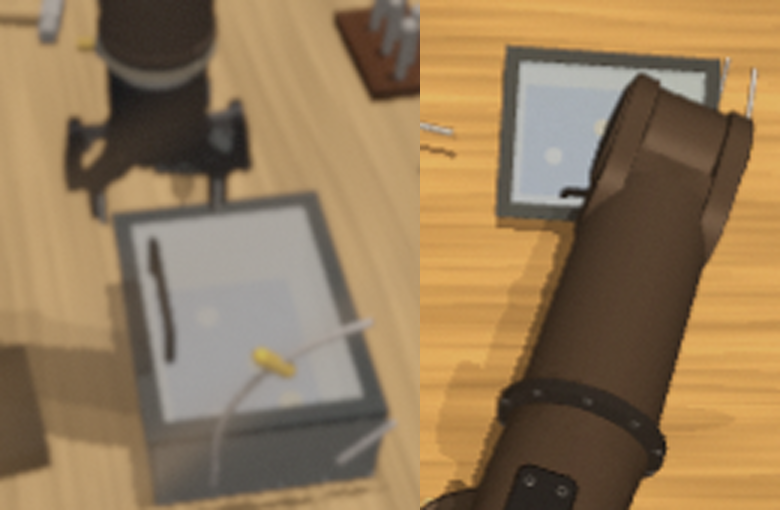

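The side view shows the handle running from (321,220) to (327,258), matching the projected bar within 1 px, and the open fingers straddle it. The lid is shut. Going down and closing gently.

```bash
python3 - <<'E'
from h import *
np.set_printoptions(precision=4,suppress=True)
p=bar(0)-[0,0,.019]
bot.line_to(p);print(bot.get_force())
bot.command_gripper(.0,25)
f=bot.get_force();print(bot.get_time(),bot.get_grip_width(),bot.get_gripper_force(),f,bot.get_tcp_pos()-p,bot.get_ft_torque())
for d in(.002,-.002):
    bot.line_to(p+d*bx,velocity=.02);print(d,bot.get_force(),bot.get_tcp_pos()-p)
E
```

```text
[-0.1575 -0.0397  0.0731]
10.0667 0.00854028834626414 26.350659728050232 [ 8.5678  0.319  -4.6813] [ 0.0027 -0.0001  0.0006] [-0.0621 -1.6921 -0.093 ]
0.002 [ 1.4416 -0.0235  2.9661] [ 0.0026 -0.0001  0.0003]
-0.002 [15.4168 -0.3586 -6.7394] [ 0.0027 -0.0001  0.0011]
```

The bar is 2.6 mm farther in +x than measured, so I'll shift the arc by that. Grip firmer and lift in 5-degree steps.

```bash
cat >> h.py <<'E'
HINGE=HINGE+.0026*bx
E
python3 - <<'E'
from h import *
np.set_printoptions(precision=4,suppress=True)
off=np.array([0,0,.019])
bot.line_to(bar(0)-off,velocity=.02);bot.command_gripper(0,60);print(bot.get_time(),bot.get_grip_width(),bot.get_force())
for th in np.linspace(0,.785,10)[1:]:
    bot.line_to(bar(th)-off,velocity=.06)
    f=bot.get_force();print(round(th,3),bot.get_time(),f,bot.get_tcp_pos()-bar(th)+off,bot.get_grip_width())
    if np.linalg.norm(f)>40: print("stop");break
S=bot.get_image("side")[:,:,::-1];T=bot.get_image("top")[:,:,::-1]
a=cv2.resize(S[140:310,270:410],None,fx=3.5,fy=3.5,interpolation=2);b=cv2.resize(T[140:310,300:410],None,fx=2.8,fy=3.5,interpolation=2)
cv2.imwrite("pics/u1.png",np.hstack([a,b])); cv2.imwrite("pics/us.png",S);cv2.imwrite("pics/ut.png",T)
E
```

```text
11.2667 0.008121111393905351 [0.2707 0.6787 7.3935]
0.087 11.6833 [ 1.0206 -1.7031 -4.5226] [-0.0003 -0.     -0.0001] 0.007905256257057085
0.174 12.1 [-1.8014 -1.5624 -3.6674] [-0.0005 -0.0001  0.0001] 0.007881893702206861
0.262 12.5167 [-5.7342 -1.413  -0.2993] [-0.0005 -0.0001  0.0006] 0.007989066669808594
0.349 12.9333 [-7.9673 -1.1418  3.0306] [-0.0006 -0.0002  0.001 ] 0.008055566923933886
0.436 13.35 [-11.2159  -0.0294   5.4967] [-0.001  -0.0003  0.0011] 0.007637359591368341
0.523 13.7667 [-12.6171  -0.6815   9.6008] [-0.0012 -0.0003  0.0014] 0.007273931562760616
0.611 14.1833 [-13.4553   0.6959   9.9799] [-0.0016 -0.0004  0.0014] 0.008176557511651547
0.698 14.6 [-15.6171   0.3054  14.6896] [-0.0015 -0.0006  0.002 ] 0.007897757876547878
0.785 15.0167 [-11.5046  -0.6897  16.339 ] [ 0.0004 -0.0008  0.003 ] 0.007769841471551668
```

View pics/u1.png

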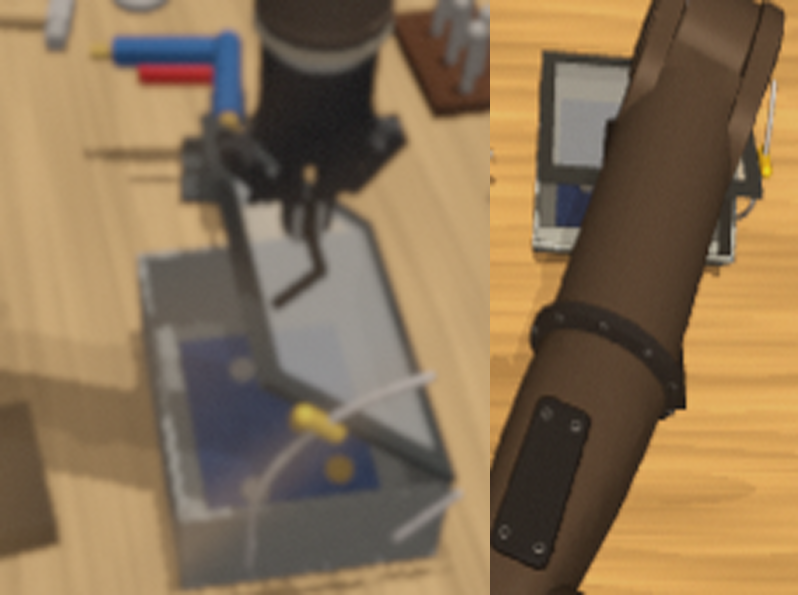

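The lid is raised, with its free -y corner at about (349,247) and its hinge corner at about (399,277). The yellow mark is near (362,261) beside the lid's edge, and the gun's trigger is back out. The ~20 N radial force means the arc is a little off, so I'll check the real angle with projected lid corners.

```bash
python3 - <<'E'
from h import *
np.set_printoptions(precision=1,suppress=True)
byv=np.array([-bx[1],bx[0],0])
S=cv2.imread("pics/us.png");f=6
I=cv2.resize(S[180:280,310:410],None,fx=f,fy=f,interpolation=2)
def pt(th,s,y,n=0): 
    u=-np.cos(th)*bx+[0,0,np.sin(th)];w=np.sin(th)*bx+[0,0,np.cos(th)]
    return HINGE+s*u+n*w+y*byv
for th,col in((.705,(0,0,255)),(.785,(0,255,0)),(.865,(255,0,0))):
    P=proj("side",[pt(th,s,y,.004) for s,y in((0,-.13),(.206,-.13),(.206,.13))]);print(th,P.ravel(),proj("side",pt(th,.206,-.13,-.004)))
    q=np.round(((P-[310,180])+.5)*f).astype(np.int32);cv2.polylines(I,[q],False,col,1)
cv2.imwrite("pics/ov.png",I)
E
```

```text
0.705 [401.4 276.  341.7 252.  323.7 174.8] [[339.3 254. ]]
0.785 [401.5 276.  346.9 248.1 327.9 171. ] [[344.3 250. ]]
0.865 [401.5 276.1 352.6 244.4 332.5 167.4] [[349.8 246.2]]
```

View pics/ov.png

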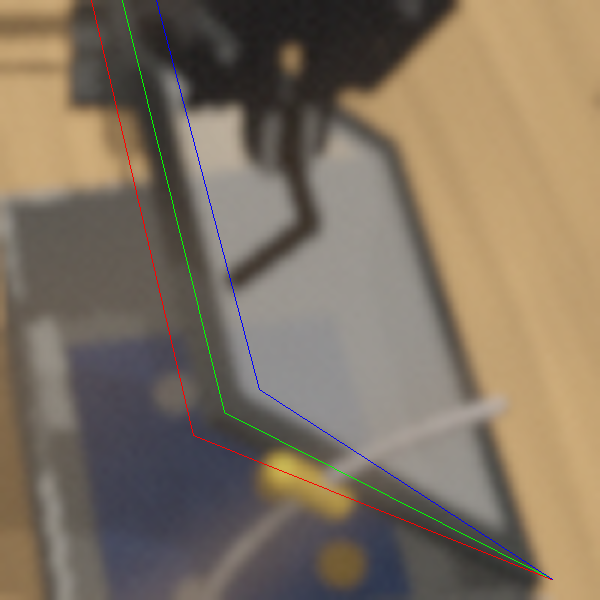

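```bash
python3 - <<'E'
from h import *
np.set_printoptions(precision=1,suppress=True)
byv=np.array([-bx[1],bx[0],0])
for th in(.745,.785,.825):
    w=np.sin(th)*bx+[0,0,np.cos(th)]
    b=bar(th)-.05*byv
    print(th,((proj("side",[b,b-.041*w])-[310,180])+.5)*6)
p0=((proj("side",[bar(0)+.05*byv-.0,bar(0)-.05*byv,bar(0)-.05*byv-[0,0,.041]])));print("shut (obs 321,220 .. 326.7,258)",p0)
print(bot.get_time(),bot.get_force(),bot.get_qvel(),bot.get_gripper_force())
E
```

```text
0.745 [[296.5 231. ]
 [224.2 289. ]]
0.785 [[312.4 222.7]
 [236.8 279.5]]
0.825 [[328.7 214.8]
 [250.  270.3]]
shut (obs 321,220 .. 326.7,258) [[320.8 220.2]
 [326.7 249.5]
 [326.7 259. ]]
15.1167 [-10.6  -0.1  14.8] [ 0. -0. -0. -0. -0. -0.  0.] 61.47990167140961
```

The handle's end and post base appear at (315,222) and (230,285) in that overlay. The prediction for 0.785 rad is (312,223) and (237,280), so the lid is at 45° to about a degree. I'll confirm it holds still, then hand in.

```bash
python3 - <<'E'
from h import *
p=bot.get_tcp_pos();bot.dwell(1.0);print(bot.get_tcp_pos()-p,bot.get_force(),bot.get_grip_width())
print(bot.job_done())
E
```

```text
[-2.54297014e-05  6.38780307e-06 -1.41469947e-05] [-11.20540842  -0.2721329   15.80431001] 0.0075719221008089125
the job is handed in; nothing more can be done
None
```

With the lid still shut, I squeezed the trigger fully for about a second and let go of the gun; the lid is now held still in the gripper at the 45° mark, within about a degree by the camera, and the job is handed in.

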